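# Hang the shallow shoe-care basket on the hallway hook stand

## Task

Hang the shallow one of the two handled grey baskets by its wooden handle on the two-pronged hook stand, so that the handle rests across both prongs and the basket hangs level and free. Leave the deep basket where it stands.

Things in the scene. Friction and masses are not known exactly. Their poses are not given: they have to be found in the camera images.
- shallow_basket_handle (a point): Centre of the shallow basket's fixed wooden handle bar, 120 mm above its underside. Bar 14 wide (x), 10 high, 140 long, along y; z up. Grey open box 80 (x) x 140 (y) x 45 mm deep, empty, 0.2 kg, upright on the surface. Bar on two stiff 6 mm end uprights; open window under it 70 mm high (bar underside to box rim), 128 wide. Same either way round.
- hook_stand: Fixed dark steel hook stand; origin on the surface at the foot of its 16 mm post; prongs point along its -x, roughly to the robot; z up. Two 8 mm prongs at y = +-40 mm run level from the post, centre line 153 high, to x = -105, then bend up 45 deg to tips at x = -125. Tips' top 177 high, prongs' underside 149; post top under 160. Wooden foot 130 x 170 x 12.
- hook_seat (a point): Where the bar's centre belongs when hung: midway between the two prongs, stand x = -80 mm, y = 0, 162 mm above the surface (bar lying on the prongs). Axes as the stand's: the bar must lie along y, across both prongs; -x towards the tips.
- deep_basket_handle (a point): Centre of the deep basket's handle bar, 135 mm above its underside; leave this basket alone. Same footprint (80 x 140 mm) and make, but the box is 85 mm deep and the window under its bar only 45 mm high. y along the bar, z up.

How it is judged:
At the end, for the whole second after the job is handed in: The shallow basket hangs by its bar across both prongs: bar centre within 35 mm of the seat point along the prongs, 30 mm across, 10 mm in height; bar within 17 degrees of the line across them, basket upright within 11 degrees; deep basket within 30 mm of its start (x of shallow_basket_handle in the frame of hook_seat between -0.035 and 0.04 m and y of shallow_basket_handle in the frame of hook_seat between -0.03 and 0.03 m and z of shallow_basket_handle in the frame of hook_seat between -0.01 and 0.012 m and angle between the y axis of shallow_basket_handle and the y axis of hook_seat, either way round below 0.3 rad and angle between shallow_basket_handle's own z axis and vertical below 0.2 rad and distance of deep_basket_handle from where it was at the start of the episode below 0.03 m); the robot touches nothing.
It fails at once if the deep basket is knocked over (angle between deep_basket_handle's own z axis and vertical above 0.5 rad).
It also fails if it takes over 45 s, if anything falls off the work surface, if the arm or the gripper's body presses on something with over 40 N, if the wrist force passes 120 N, or if a joint passes its speed limit or range.

## Robot

A 6-joint arm with a two-finger parallel gripper is mounted at the origin on the work surface. World frame = base frame: x ahead of the robot, y to its left, z up, the work surface at z = 0. Lengths are in m, angles in rad, forces in N, time in s.
With the tool pointing down it reaches from about 0.35 to 0.925 m from the base axis. Payload 6.4 kg.
Tool frame: the origin (TCP) lies at the centre of the arm's flange, where the gripper is bolted on; the fingertips stand 173 mm ahead of it and the grasp point (between the pads) lies 155 mm ahead of it; y points along the fingers, z is the direction in which the jaws open and shut, and the axes are right-handed (so a half turn about y gives the same grasp; the last joint's range is limited). The gripper opens to 85 mm and grips with 20 to 120 N. Pads are 22 mm wide; open, the fingers measure 114 mm over their backs; the gripper's body (76 mm by 85 mm) begins 54 mm behind the grasp point. The pads swing forward as they close: fully open they stand 13 mm farther back than shut.
Start: joints at [1.141, 0.245, 1.558, -0, 1.339, -0.174], TCP at [0.164, 0.629, 0.405] pointing down, gripper open.
Joint ranges: [-3.13, 3.13], [-1.02, 2.26], [0.13, 2.54], [-0.95, 4.09], [0.21, 2.88], [-2.74, 2.74]. Speed limits (rad/s): [2.57, 2.57, 3.14, 3.14, 3.14, 3.14].

## Interface

Orientations are given as a unit quaternion [w, x, y, z].
In Python, from plant import status, optics, ticket gives the robot as it stands.
- The arm moves only by the tool step_arm, never from a script. Its argument "increments" is a list of rows, each an object of numbers: "dx", "dy", "dz": the shift along the world's x, y, z in m; "turn": the turn about the world's z in rad. In form: [{"dx": .., "dy": .., "dz": .., "turn": ..}, ...]. A call has 1 to 5 rows; each row is the pose to reach, as a shift and turn from the pose commanded when the call began; what a row does not reach only later rows make up. A row lasts 1/10 s, in which the tool goes at most 50 mm and 8.59 degrees, less where a joint would pass 70% of its speed; a pose out of reach is approached as far as the arm can. A call with a gripper value outside its range is refused whole. "fingers" is the finger opening in m, from 0 to 0.0854, set as the call begins (left out, the last holds). The fingers move at their own pace and stop on an object; "squeeze" is the grip in N (left out, the last holds). Time passes only in rows, so rows that repeat a pose let the fingers close. It gives the time, the measured TCP pose, the force and the opening at its end, in the units of the state.
- status.observe(): the state, without advancing time (a new reading comes with each control period).
- optics.capture(name): name is "scene" or "top"; returns a dict with "color" (420x560x3 uint8, blue, green, red), "depth" (420x560 float32, m along the optical axis (not along the pixel's ray), 0 where there is no reading), "camera_matrix" (3x3 intrinsics, pixels), "R" (3x3) and "t" (3): a world point X has camera coordinates R X + t. Camera axes: x right, y down, z forward; pixel columns grow to the right and rows downward; lengths in m; the calibration is good to about 2 mm. A picture is of the moment at which its call begins.
- ticket.sign_off(): hands the job in, once; it reports no verdict.
Trained networks look in a picture, given as the dict that the camera call returned (one of the last four; its "shot" number tells which), for a name from the list of things; names that differ only in an ending like _2 or _b are one class to them, and where a whole thing is asked for, a point or a joint stands for the part that bears it (a point fixed in the world has none). Each returns a list of dicts, best first, with "confidence" (0 to 1); they miss things now and then, are a little off and sometimes report something else, mostly with a low value. They report only what shows in the picture. A call takes as long as a camera call.
- optics.recognise(picture, query): "at" ([x, y, z] in m, in the coordinates of the camera as it stood for that picture, good to about 4 mm: the middle of the surface that is visible of it).
- optics.trace(picture, query): "region" (420x560 bool, what is visible of it).
The state is a dict: "time_s": time; "qpos": joint angles; "dq": joint speeds; "joint_torque": joint torques, N m; "position": TCP position; "orientation": TCP orientation; "contact_force": force on the tool from outside, world axes, zero at the start; "wrist_torque": the same for the moment, N m; "gripper_width": finger opening in m.
Only numpy, scipy, OpenCV 4.12 (cv2) and the standard library are available. Lean on these libraries where they do the work, as an engineer would, in place of code of your own. Each camera call takes 0.05 s, during which the arm holds its last target. There are 200 camera calls.

## Working session

There is one attempt and no reset: what is moved stays moved. The work goes in short steps, Python scripts to look and compute and a tool call to move; the robot and the scene stay as the last step left them, time stands still between calls to the robot, and variables do not carry over. Pictures are saved under pics/ and viewed, about 8 in all and at most 12, crops included, and the job is handed in when it is done.

Besides the shell and the picture viewer there is one more tool, called after "Request:" as name(argument=value, ...), one argument or row to a line, values as JSON. step_arm: Moves the arm, as the interface text tells. Its arguments: {"type":"object","properties":{"increments":{"type":"array","items":{"type":"object","properties":{"dx":{"type":"number"},"dy":{"type":"number"},"dz":{"type":"number"},"turn":{"type":"number"}}}},"fingers":{"type":"number"},"squeeze":{"type":"number"}},"required":["increments"]}

```bash
mkdir -p pics && cat > h.py <<'E'
import numpy as np, cv2
from plant import status, optics, ticket
def cloud(p):
    K=p["camera_matrix"];d=p["depth"];v,u=np.mgrid[:d.shape[0],:d.shape[1]]
    c=np.stack([(u-K[0,2])*d/K[0,0],(v-K[1,2])*d/K[1,1],d],-1)
    return (c-p["t"])@p["R"]   # R^T (c-t)
def w(p,c): return p["R"].T@(np.array(c)-p["t"])
E
python3 - <<'E'
from h import *
np.set_printoptions(precision=4,suppress=True)
s=status.observe();print(s["time_s"],s["position"],s["orientation"],s["contact_force"],s["gripper_width"])
ims=[]
for n in("scene","top"):
    p=optics.capture(n);ims.append(p["color"]);W=cloud(p);np.savez(n+".npz",W=W,d=p["depth"],K=p["camera_matrix"],R=p["R"],t=p["t"])
    for q in("shallow_basket_handle","deep_basket_handle","hook_stand"):
        for r in optics.recognise(p,q)[:3]:print(n,q,round(r["confidence"],2),w(p,r["at"]))
        for r in optics.trace(p,q)[:2]:
            m=r["region"]&(p["depth"]>0);P=W[m]
            print("  trace",round(r["confidence"],2),m.sum(),np.argwhere(m).mean(0)[::-1],P.min(0),P.max(0))
            top=P[P[:,2]>np.percentile(P[:,2],99)-.012];top2=top[:,:2].astype(np.float32)
            if len(top)>5:print("   top",len(top),top.mean(0),cv2.minAreaRect(top2))
cv2.imwrite("pics/a.png",cv2.resize(np.hstack(ims),(800,300),interpolation=cv2.INTER_AREA))
E
```

```text
0.0 [0.1644 0.6286 0.4036] [-0.7007  0.702  -0.0904  0.09  ] [0.1874 0.1342 0.379 ] 0.08550366800637331
scene shallow_basket_handle 0.64 [0.5207 0.3404 0.0281]
  trace 0.74 3540 [419.5076 285.6489] [ 0.3677  0.2322 -0.0032] [0.5719 0.411  0.1266]
   top 507 [0.5266 0.3411 0.1215] ((0.5236289501190186, 0.3374435305595398), (0.14052501320838928, 0.018383894115686417), 84.17294311523438)
scene deep_basket_handle 0.91 [0.5499 0.1068 0.0563]
  trace 0.77 3456 [320.8261 242.627 ] [ 0.3137 -0.0589 -0.0045] [0.5888 0.1754 0.1414]
   top 330 [0.5348 0.1043 0.1366] ((0.5302145481109619, 0.09802877902984619), (0.14086532592773438, 0.017153669148683548), 73.36603546142578)
scene hook_stand 0.71 [ 0.5986 -0.2751  0.012 ]
  trace 0.82 2284 [190.1659 208.1305] [ 0.2106 -0.5596 -0.0035] [ 0.6595 -0.1838  0.1743]
   top 246 [ 0.5512 -0.269   0.1575] ((0.5429932475090027, -0.2721831500530243), (0.0927688255906105, 0.1344338059425354), 79.59151458740234)
top shallow_basket_handle 0.84 [0.5227 0.3347 0.0098]
  trace 0.97 1866 [162.8505 224.1752] [ 0.4764  0.2609 -0.0085] [0.5736 0.4205 0.131 ]
   top 329 [0.5226 0.3334 0.1246] ((0.5232127904891968, 0.334018349647522), (0.1393953263759613, 0.014958894811570644), 83.79080200195312)
top deep_basket_handle 0.9 [0.5283 0.0969 0.031 ]
  trace 0.95 1892 [253.4175 219.6279] [ 0.4714  0.0177 -0.0059] [0.6023 0.17   0.1476]
   top 334 [0.5288 0.0942 0.1396] ((0.5292160511016846, 0.09419963508844376), (0.1389756202697754, 0.014632523991167545), 73.29505157470703)
top hook_stand 0.76 [ 0.5763 -0.277   0.0066]
top hook_stand 0.58 [0.5193 0.3344 0.013 ]
  trace 0.67 2960 [393.5382 203.7912] [ 0.4678 -0.3766 -0.0053] [ 0.6565 -0.1897  0.1821]
   top 362 [ 0.5585 -0.2781  0.1599] ((0.5402437448501587, -0.27413415908813477), (0.08867243677377701, 0.13243381679058075), 79.40351867675781)
```

View pics/a.png

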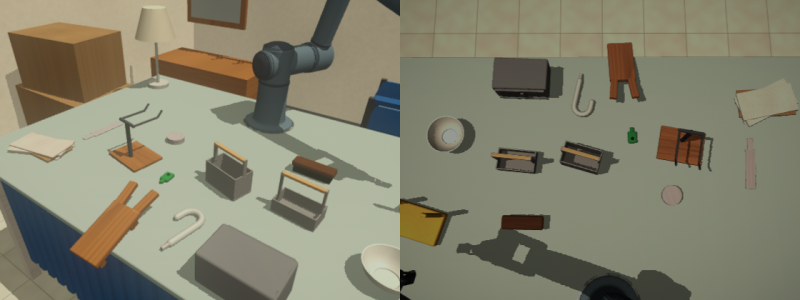

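The top view (right half) shows the shallow basket at (517,157), the deep one at (582,155) and the stand at (683,148). The scene view (left half) shows the tall window at (300,200), and the bar heights (0.125 and 0.140 at the top) agree with this assignment. Next I'll refine the stand pose.

```bash
python3 - <<'E'
from h import *
from scipy.spatial.transform import Rotation as Ro
from scipy.optimize import minimize
np.set_printoptions(precision=4,suppress=True)
s=status.observe();q=s["orientation"];print(Ro.from_quat([q[1],q[2],q[3],q[0]]).as_matrix())
allP=[]
for n in("top","scene"):
    W=np.load(n+".npz")["W"].reshape(-1,3)
    P=W[(abs(W[:,0]-.56)<.13)&(abs(W[:,1]+.28)<.13)&(W[:,2]>.143)&(W[:,2]<.2)]
    # model polyline in stand xy (plan view): cross, prongs
    S=[((-125,40),(0,40)),((-125,-40),(0,-40)),((0,-40),(0,40))]
    def dist(v,P):
        c,sn=np.cos(v[2]),np.sin(v[2]);d=P[:,:2]-v[:2];L=np.c_[d@[c,sn],d@[-sn,c]]*1e3;o=[]
        for a,b in S:
            a=np.array(a,float);b=np.array(b,float);e=b-a;t=np.clip((L-a)@e/(e@e),0,1);o.append(np.linalg.norm(L-a-t[:,None]*e,axis=1))
        return np.min(o,0),L
    r=minimize(lambda v:np.minimum(dist(v,P)[0],15).mean(),[.599,-.285,-.185],method="Nelder-Mead",options=dict(xatol=1e-5,fatol=1e-4,maxiter=2000))
    L=dist(r.x,P)[1];v=r.x
    print(n,len(P),v,np.degrees(v[2]),r.fun,"x ext",np.percentile(L[:,0],[1,99]),"y",np.percentile(L[:,1],[1,99]))
    print("  seat",v[:2]-.08*np.array([np.cos(v[2]),np.sin(v[2])]),"z tips",P[L[:,0]<-115][:,2].max(),"flat z",np.median(P[(L[:,0]>-95)][:,2]))
    F=W[(abs(W[:,0]-.56)<.15)&(abs(W[:,1]+.28)<.15)&(W[:,2]>.008)&(W[:,2]<.016)];print("  foot",cv2.minAreaRect(F[:,:2].astype(np.float32)))
E
```

```text
[[ 0.9675 -0.      0.253 ]
 [-0.253   0.      0.9675]
 [-0.     -1.      0.    ]]
top 509 [ 0.5989 -0.285  -0.184 ] -10.540843998105174 2.365837749318304 x ext [-125.2833    6.7886] y [-44.7089  43.0078]
  seat [ 0.5202 -0.2704] z tips 0.18206549397594937 flat z 0.15688487202373816
  foot ((0.554015576839447, -0.2753426432609558), (0.2884683609008789, 0.2757875323295593), 2.234814167022705)
scene 408 [ 0.6046 -0.2811 -0.1711] -9.803304625790819 2.045895023693455 x ext [-128.9559    3.1808] y [-45.2974  43.0585]
  seat [ 0.5258 -0.2674] z tips 0.17730711732888602 flat z 0.15402159240576294
  foot ((0.5255823135375977, -0.2685011923313141), (0.17214855551719666, 0.24511519074440002), 79.62126922607422)
```

Request:
step_arm(
  increments=[
    {"dx": 0.036,"dy": -0.03,"dz": 0,"turn": -0.142},
    {"dx": 0.072,"dy": -0.06,"dz": 0,"turn": -0.284},
    {"dx": 0.108,"dy": -0.09,"dz": 0,"turn": -0.427},
    {"dx": 0.144,"dy": -0.12,"dz": 0,"turn": -0.569},
    {"dx": 0.18,"dy": -0.15,"dz": 0,"turn": -0.712},
  ],
  fingers=0.07,
)

```text
time_s: 1.2
position: [0.3456, 0.4775, 0.4049]
orientation: [0.625, -0.625, 0.331, -0.331]
contact_force: [0.3, 0.1, -0.4]
gripper_width: 0.0704
```

Request:
step_arm(
  increments=[
    {"dx": 0.036,"dy": -0.03,"dz": 0,"turn": -0.142},
    {"dx": 0.072,"dy": -0.06,"dz": 0,"turn": -0.284},
    {"dx": 0.108,"dy": -0.09,"dz": 0,"turn": -0.427},
    {"dx": 0.144,"dy": -0.12,"dz": 0,"turn": -0.569},
    {"dx": 0.179,"dy": -0.145,"dz": 0,"turn": -0.711},
  ],
)

```text
time_s: 1.7
position: [0.5248, 0.3321, 0.4049]
orientation: [-0.471, 0.47, -0.528, 0.528]
contact_force: [-0.0, 0.6, -0.1]
gripper_width: 0.07
```

Request:
step_arm(
  increments=[
    {"dx": 0,"dy": 0,"dz": 0,"turn": 0},
    {"dx": 0,"dy": 0,"dz": 0,"turn": 0},
    {"dx": 0,"dy": 0,"dz": 0,"turn": 0},
  ],
)

```text
time_s: 2.0
position: [0.5228, 0.3344, 0.4046]
orientation: [0.473, -0.473, 0.526, -0.526]
contact_force: [0.8, 0.3, -0.8]
gripper_width: 0.0698
```

```bash
cat > st.py <<'E'
from h import *
from scipy.spatial.transform import Rotation as Ro
s=status.observe();q=s["orientation"];z=Ro.from_quat([q[1],q[2],q[3],q[0]]).as_matrix()[:,2]
print(s["time_s"],np.round(s["position"],4),"yaw",np.degrees(np.arctan2(z[1],z[0])),np.round(s["contact_force"],2),s["gripper_width"],np.round(s["qpos"],3))
E
python3 st.py
```

```text
2.0 [0.5228 0.3344 0.4046] yaw -6.098236307694296 [ 0.75  0.29 -0.79] 0.06979899803051287 [0.387 0.178 1.636 0.    1.328 0.493]
```

Request:
step_arm(
  increments=[
    {"dz": -0.03},
    {"dz": -0.06},
    {"dz": -0.09},
    {"dz": -0.115},
    {"dz": -0.13},
  ],
)

```text
invalid input at $.increments[0]: expected keys dx, dy, dz, turn
```

Request:
step_arm(
  increments=[
    {"dz": 0},
    {"dz": 0},
    {"dz": 0},
    {"dz": 0},
    {"dz": 0},
  ],
  fingers=0.0,
  squeeze=50,
)

```text
invalid input at $.increments[0]: expected keys dx, dy, dz, turn
```

Request:
step_arm(
  increments=[
    {"dz": 0},
    {"dz": 0},
    {"dz": 0},
    {"dz": 0.01},
    {"dz": 0.02},
  ],
)

```text
invalid input at $.increments[0]: expected keys dx, dy, dz, turn
```

Request:
step_arm(
  increments=[
    {"dx": 0,"dy": 0,"dz": -0.03,"turn": 0},
    {"dx": 0,"dy": 0,"dz": -0.06,"turn": 0},
    {"dx": 0,"dy": 0,"dz": -0.09,"turn": 0},
    {"dx": 0,"dy": 0,"dz": -0.115,"turn": 0},
    {"dx": 0,"dy": 0,"dz": -0.13,"turn": 0},
  ],
)

```text
time_s: 2.5
position: [0.5217, 0.3347, 0.2724]
orientation: [0.472, -0.474, 0.526, -0.525]
contact_force: [-0.3, 0.8, -0.6]
gripper_width: 0.0698
```

Request:
step_arm(
  increments=[
    {"dx": 0,"dy": 0,"dz": 0,"turn": 0},
    {"dx": 0,"dy": 0,"dz": 0,"turn": 0},
    {"dx": 0,"dy": 0,"dz": 0,"turn": 0},
    {"dx": 0,"dy": 0,"dz": 0,"turn": 0},
    {"dx": 0,"dy": 0,"dz": 0,"turn": 0},
  ],
  fingers=0.0,
  squeeze=50,
)

```text
time_s: 3.0
position: [0.5238, 0.3342, 0.2766]
orientation: [-0.473, 0.472, -0.526, 0.526]
contact_force: [-1.8, 0.0, 5.7]
gripper_width: 0.013
```

Request:
step_arm(
  increments=[
    {"dx": 0,"dy": 0,"dz": 0,"turn": 0},
    {"dx": 0,"dy": 0,"dz": 0,"turn": 0},
    {"dx": 0,"dy": 0,"dz": 0,"turn": 0},
    {"dx": 0,"dy": 0,"dz": 0.01,"turn": 0},
    {"dx": 0,"dy": 0,"dz": 0.02,"turn": 0},
  ],
)

```text
time_s: 3.5
position: [0.5233, 0.3337, 0.2948]
orientation: [0.472, -0.473, 0.526, -0.526]
contact_force: [-0.1, -0.8, -2.3]
gripper_width: 0.0126
```

```bash
python3 st.py
```

```text
3.5 [0.5233 0.3337 0.2948] yaw -6.190612910614413 [-0.09 -0.78 -2.32] 0.012622471201608318 [ 0.385  0.296  1.71  -0.     1.137  0.493]
```

Request:
step_arm(
  increments=[
    {"dx": 0,"dy": 0,"dz": 0.03,"turn": 0},
    {"dx": 0,"dy": 0,"dz": 0.075,"turn": 0},
    {"dx": 0,"dy": 0,"dz": 0.12,"turn": 0},
    {"dx": 0,"dy": 0,"dz": 0.165,"turn": 0},
    {"dx": 0,"dy": 0,"dz": 0.195,"turn": 0},
  ],
)

```text
time_s: 4.0
position: [0.5233, 0.3337, 0.4946]
orientation: [-0.474, 0.47, -0.526, 0.527]
contact_force: [0.4, -0.4, -2.3]
gripper_width: 0.0127
```

Request:
step_arm(
  increments=[
    {"dx": -0.005,"dy": -0.02,"dz": 0,"turn": 0},
    {"dx": -0.013,"dy": -0.06,"dz": 0,"turn": -0.01},
    {"dx": -0.022,"dy": -0.1,"dz": 0,"turn": -0.02},
    {"dx": -0.031,"dy": -0.14,"dz": 0,"turn": -0.03},
    {"dx": -0.04,"dy": -0.18,"dz": 0,"turn": -0.04},
  ],
)

```text
time_s: 4.5
position: [0.4826, 0.1524, 0.4901]
orientation: [-0.462, 0.462, -0.535, 0.536]
contact_force: [0.7, -0.5, -2.7]
gripper_width: 0.0132
```

Request:
step_arm(
  increments=[
    {"dx": -0.009,"dy": -0.042,"dz": 0,"turn": -0.006},
    {"dx": -0.018,"dy": -0.084,"dz": 0,"turn": -0.012},
    {"dx": -0.027,"dy": -0.126,"dz": 0,"turn": -0.018},
    {"dx": -0.036,"dy": -0.168,"dz": 0,"turn": -0.024},
    {"dx": -0.046,"dy": -0.21,"dz": 0,"turn": -0.032},
  ],
)

```text
time_s: 5.0
position: [0.4364, -0.0576, 0.4903]
orientation: [-0.453, 0.453, -0.542, 0.543]
contact_force: [1.0, -0.8, -2.6]
gripper_width: 0.0127
```

Request:
step_arm(
  increments=[
    {"dx": -0.009,"dy": -0.042,"dz": 0,"turn": 0},
    {"dx": -0.018,"dy": -0.084,"dz": 0,"turn": 0},
    {"dx": -0.027,"dy": -0.126,"dz": 0,"turn": 0},
    {"dx": -0.036,"dy": -0.165,"dz": 0,"turn": 0},
    {"dx": -0.042,"dy": -0.19,"dz": 0,"turn": 0},
  ],
)

```text
time_s: 5.5
position: [0.3943, -0.2483, 0.4902]
orientation: [-0.452, 0.452, -0.543, 0.544]
contact_force: [0.5, 0.4, -2.1]
gripper_width: 0.0128
```

Request:
step_arm(
  increments=[
    {"dx": 0,"dy": 0,"dz": 0,"turn": 0},
    {"dx": 0,"dy": 0,"dz": 0,"turn": 0},
    {"dx": 0,"dy": 0,"dz": -0.03,"turn": 0},
    {"dx": 0,"dy": 0,"dz": -0.06,"turn": 0},
    {"dx": 0,"dy": 0,"dz": -0.09,"turn": 0},
  ],
)

```text
time_s: 6.0
position: [0.3957, -0.2448, 0.3992]
orientation: [-0.454, 0.453, -0.542, 0.543]
contact_force: [-0.7, -0.2, -1.6]
gripper_width: 0.0127
```

```bash
python3 st.py && python3 - <<'E'
from h import *
np.set_printoptions(precision=4,suppress=True)
p=optics.capture("scene");a=p["color"];W=cloud(p)
q=optics.capture("top");b=q["color"]
cv2.imwrite("pics/b.png",cv2.resize(np.hstack([a[:,100:380],b[100:310,250:530].repeat(2,0).repeat(2,1)[:, :560]]),(800,400)))
for n,p in(("scene",p),("top",q)):
  W=cloud(p)
  for k in ("shallow_basket_handle","deep_basket_handle"):
    for r in optics.trace(p,k)[:1]:
      P=W[r["region"]&(p["depth"]>0)];print(n,k,r["confidence"],P.min(0),P.max(0))
      if k[0]=="s":
        T=P[(P[:,2]>.2)&(P[:,2]<.28)]
        print(len(T),np.median(T,0) if len(T) else "",cv2.minAreaRect(T[:,:2].astype(np.float32)) if len(T)>5 else "")
E
```

```text
6.0 [ 0.3957 -0.2448  0.3992] yaw -10.206611398908292 [-0.7  -0.2  -1.64] 0.012720993703768202 [-0.799 -0.2    2.021  0.     1.319 -0.62 ]
scene shallow_basket_handle 0.6 [-0.1279 -0.683  -0.0059] [ 0.4876 -0.1643  0.249 ]
285 [ 0.4026 -0.2121  0.2382] ((0.39698344469070435, -0.241000235080719), (0.14562387764453888, 0.019707150757312775), 80.43099975585938)
scene deep_basket_handle 0.73 [-0.0667 -0.714  -0.0039] [ 0.4876 -0.1643  0.2692]
top deep_basket_handle 0.77 [ 0.4708  0.0179 -0.0056] [0.5989 0.1803 0.1468]
```

View pics/b.png

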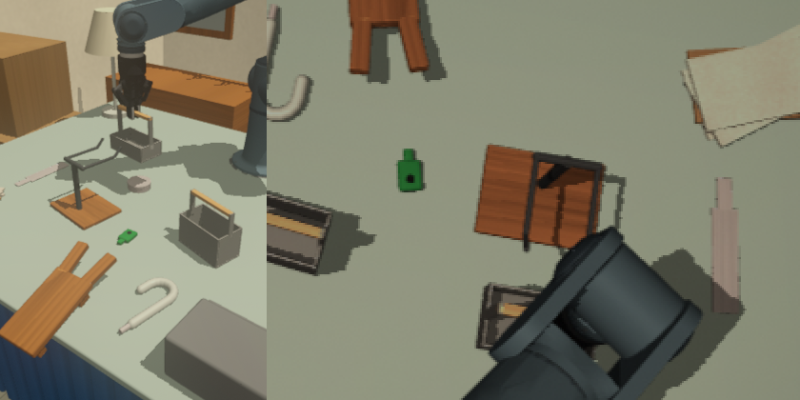

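The scene view shows the basket hanging level in the gripper in front of the prong tips (tips near (68,158) and (100,140)). The deep basket at (210,235) hasn't moved. I'll lower to entry height and slide it in.

Request:
step_arm(
  increments=[
    {"dx": 0,"dy": 0,"dz": -0.025,"turn": 0},
    {"dx": 0,"dy": 0,"dz": -0.046,"turn": 0},
    {"dx": 0,"dy": 0,"dz": -0.046,"turn": 0},
    {"dx": 0,"dy": 0,"dz": -0.046,"turn": 0},
  ],
)

```text
time_s: 6.7
position: [0.3959, -0.2464, 0.3554]
orientation: [-0.453, 0.453, -0.542, 0.544]
contact_force: [0.6, 0.8, -2.9]
gripper_width: 0.0129
```

Request:
step_arm(
  increments=[
    {"dx": 0.013,"dy": -0.002,"dz": 0,"turn": 0},
    {"dx": 0.026,"dy": -0.005,"dz": 0,"turn": 0},
    {"dx": 0.039,"dy": -0.007,"dz": 0,"turn": 0},
    {"dx": 0.052,"dy": -0.01,"dz": 0,"turn": 0},
    {"dx": 0.064,"dy": -0.012,"dz": 0,"turn": 0},
  ],
)

```text
time_s: 7.2
position: [0.4607, -0.2587, 0.3562]
orientation: [-0.453, 0.453, -0.541, 0.544]
contact_force: [-0.8, -0.5, -1.8]
gripper_width: 0.0129
```

Request:
step_arm(
  increments=[
    {"dx": 0.013,"dy": -0.002,"dz": 0,"turn": 0},
    {"dx": 0.026,"dy": -0.005,"dz": 0,"turn": 0},
    {"dx": 0.039,"dy": -0.007,"dz": 0,"turn": 0},
    {"dx": 0.052,"dy": -0.01,"dz": 0,"turn": 0},
    {"dx": 0.064,"dy": -0.012,"dz": 0,"turn": 0},
  ],
)

```text
time_s: 7.7
position: [0.5246, -0.2705, 0.3552]
orientation: [-0.453, 0.453, -0.542, 0.544]
contact_force: [0.3, 0.1, -2.6]
gripper_width: 0.0127
```

```bash
python3 st.py && python3 - <<'E'
from h import *
a=optics.capture("scene")["color"];b=optics.capture("top")["color"]
cv2.imwrite("pics/c.png",np.hstack([cv2.resize(a[60:260,100:300],(400,400)),cv2.resize(b[150:290,350:490],(400,400))]))
E
```

```text
7.7 [ 0.5246 -0.2705  0.3552] yaw -10.311793914771307 [ 0.35  0.07 -2.61] 0.012652777286672736 [-0.668  0.156  1.755 -0.     1.228 -0.488]
```

View pics/c.png

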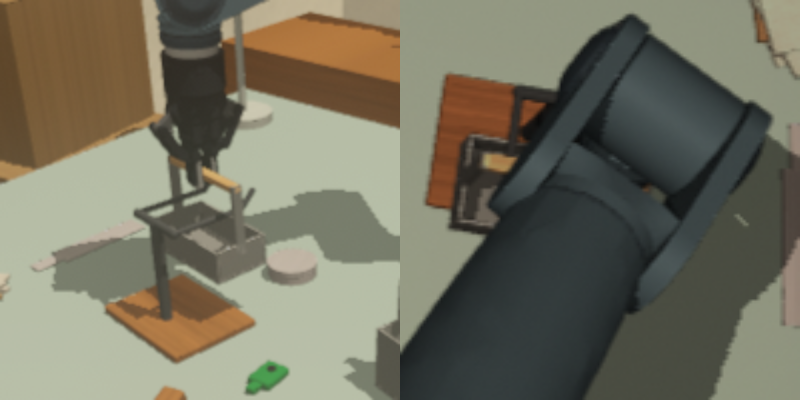

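In the left crop the prongs pass through the window under the bar (bar from (170,160) to (240,185)), with no contact force. I'll lower it now.

Request:
step_arm(
  increments=[
    {"dx": 0,"dy": 0,"dz": -0.01,"turn": 0},
    {"dx": 0,"dy": 0,"dz": -0.02,"turn": 0},
    {"dx": 0,"dy": 0,"dz": -0.028,"turn": 0},
    {"dx": 0,"dy": 0,"dz": -0.033,"turn": 0},
    {"dx": 0,"dy": 0,"dz": -0.035,"turn": 0},
  ],
)

```text
time_s: 8.3
position: [0.5231, -0.27, 0.318]
orientation: [0.453, -0.453, 0.544, -0.542]
contact_force: [-3.2, 1.2, 2.4]
gripper_width: 0.0127
```

Request:
step_arm(
  increments=[
    {"dx": 0,"dy": 0,"dz": -0.001,"turn": 0},
    {"dx": 0,"dy": 0,"dz": -0.002,"turn": 0},
    {"dx": 0,"dy": 0,"dz": -0.002,"turn": 0},
  ],
)

```text
time_s: 8.6
position: [0.5236, -0.2703, 0.318]
orientation: [-0.453, 0.453, -0.543, 0.543]
contact_force: [-2.4, 2.2, 5.3]
gripper_width: 0.0129
```

Request:
step_arm(
  increments=[
    {"dx": 0,"dy": 0,"dz": 0,"turn": 0},
    {"dx": 0,"dy": 0,"dz": 0,"turn": 0},
    {"dx": 0,"dy": 0,"dz": 0,"turn": 0},
    {"dx": 0,"dy": 0,"dz": 0,"turn": 0},
    {"dx": 0,"dy": 0,"dz": 0,"turn": 0},
  ],
  fingers=0.05,
)

```text
time_s: 9.1
position: [0.5235, -0.2702, 0.3166]
orientation: [-0.453, 0.453, -0.543, 0.543]
contact_force: [0.5, 0.9, -0.4]
gripper_width: 0.0501
```

Request:
step_arm(
  increments=[
    {"dx": 0,"dy": 0,"dz": 0.015,"turn": 0},
    {"dx": 0,"dy": 0,"dz": 0.035,"turn": 0},
    {"dx": 0,"dy": 0,"dz": 0.06,"turn": 0},
    {"dx": 0,"dy": 0,"dz": 0.095,"turn": 0},
    {"dx": 0,"dy": 0,"dz": 0.13,"turn": 0},
  ],
)

```text
time_s: 9.6
position: [0.5233, -0.27, 0.4489]
orientation: [-0.453, 0.453, -0.543, 0.543]
contact_force: [1.2, -0.2, 0.6]
gripper_width: 0.0501
```

Request:
step_arm(
  increments=[
    {"dx": -0.02,"dy": 0.045,"dz": 0,"turn": 0},
    {"dx": -0.04,"dy": 0.09,"dz": 0,"turn": 0},
    {"dx": -0.06,"dy": 0.135,"dz": 0,"turn": 0},
    {"dx": -0.08,"dy": 0.18,"dz": 0,"turn": 0},
    {"dx": -0.1,"dy": 0.22,"dz": 0,"turn": 0},
  ],
)

```text
time_s: 10.1
position: [0.4222, -0.0484, 0.4479]
orientation: [-0.453, 0.453, -0.542, 0.543]
contact_force: [0.3, 0.6, 0.5]
gripper_width: 0.0501
```

Request:
step_arm(
  increments=[
    {"dx": 0,"dy": 0,"dz": 0,"turn": 0},
    {"dx": 0,"dy": 0,"dz": 0,"turn": 0},
    {"dx": 0,"dy": 0,"dz": 0,"turn": 0},
    {"dx": 0,"dy": 0,"dz": 0,"turn": 0},
    {"dx": 0,"dy": 0,"dz": 0,"turn": 0},
  ],
)

```text
time_s: 10.6
position: [0.4239, -0.051, 0.4467]
orientation: [0.453, -0.453, 0.543, -0.543]
contact_force: [-0.0, 0.2, 0.0]
gripper_width: 0.0501
```

```bash
python3 st.py && python3 - <<'E'
from h import *
np.set_printoptions(precision=4,suppress=True)
pa=optics.capture("scene");pb=optics.capture("top");a=pa["color"];b=pb["color"]
cv2.imwrite("pics/d.png",np.hstack([cv2.resize(a[60:260,100:300],(400,400)),cv2.resize(b[150:290,350:490],(400,400))]))
for n,p in(("scene",pa),("top",pb)):
  W=cloud(p);hsv=cv2.cvtColor(p["color"],cv2.COLOR_BGR2HSV)
  print(n,"deep",[(round(r["confidence"],2),w(p,r["at"])) for r in optics.recognise(p,"deep_basket_handle")[:1]])
  m=(hsv[...,1]>80)&(W[...,2]>.145)&(W[...,2]<.185)&(abs(W[...,0]-.523)<.09)&(abs(W[...,1]+.27)<.1)
  T=W[m];print(n,len(T),np.median(T,0),cv2.minAreaRect(T[:,:2].astype(np.float32)))
E
```

```text
10.6 [ 0.4239 -0.051   0.4467] yaw -10.39702012617048 [-0.01  0.19  0.02] 0.05008099016473147 [-0.387 -0.348  2.051 -0.     1.439 -0.205]
scene deep [(0.82, array([0.5482, 0.106 , 0.0565]))]
scene 191 [ 0.5268 -0.2653  0.1648] ((0.5191861391067505, -0.26376232504844666), (0.14259564876556396, 0.03192820027470589), 78.5439682006836)
top deep [(0.63, array([0.5269, 0.0956, 0.0306]))]
top 407 [ 0.5251 -0.2702  0.1663] ((0.5601494908332825, -0.275753378868103), (0.13618631660938263, 0.09003723412752151), 79.29894256591797)
```

View pics/d.png

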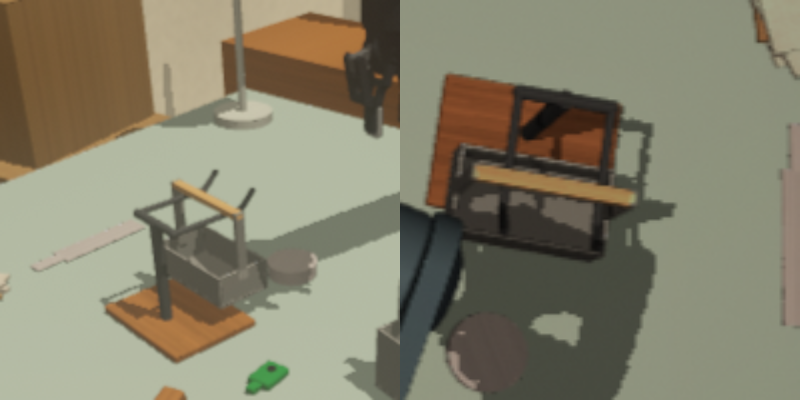

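The basket hangs from both prongs: in the right crop the bar crosses at (555,187) and the gripper is clear. One last check covers box tilt and whether it has settled.

```bash
python3 - <<'E'
from h import *
np.set_printoptions(precision=4,suppress=True)
def rep(W,tag):
    m=(W[...,2]>.05)&(W[...,2]<.1)&(abs(W[...,0]-.523)<.08)&(abs(W[...,1]+.27)<.1);T=W[m]
    if len(T):
        print(tag,"rim band",len(T),cv2.minAreaRect(T[:,:2].astype(np.float32)))
    c,s=np.cos(-.18),np.sin(-.18);d=T[:,:2]-[.523,-.27];L=np.c_[d@[c,s],d@[-s,c]]
    for x0,x1 in((-.045,-.03),(.03,.045)):
        q=(L[:,0]>x0)&(L[:,0]<x1);print("  edge x",x0,x1,q.sum(),"z p90",np.percentile(T[q,2],90) if q.any() else None)
    i=(W[...,2]>.025)&(W[...,2]<.075)&(abs(W[...,0]-.523)<.05)&(abs(W[...,1]+.27)<.08)
    A=np.c_[W[i][:,:2]-[.523,-.27],np.ones(i.sum())];f=np.linalg.lstsq(A,W[i][:,2],rcond=None)[0];print("  floor fit slopes",f,i.sum())
for n in("top","scene"): rep(cloud(optics.capture(n)),n)
E
```

```text
top rim band 634 ((0.5425413846969604, -0.27292418479919434), (0.141837015748024, 0.11876869946718216), 79.93673706054688)
  edge x -0.045 -0.03 193 z p90 0.08913572806098634
  edge x 0.03 0.045 234 z p90 0.08910178355091
  floor fit slopes [0.0356 0.0135 0.0494] 1037
scene rim band 1091 ((0.5432001948356628, -0.2682981491088867), (0.1455773562192917, 0.11938673257827759), 80.13115692138672)
  edge x -0.045 -0.03 268 z p90 0.084741683462935
  edge x 0.03 0.045 360 z p90 0.08488724994104713
  floor fit slopes [ 0.0332 -0.0027  0.0568] 930
```

Both rim edges are at the same height, so the basket is level.

```bash
python3 -c "
from plant import ticket
print(ticket.sign_off())"
```

```text
the job is handed in; nothing more can be done
None
```

The shallow basket now hangs by its wooden handle across both prongs, and the job is handed in. I finished at about 11 s of the 45 s allowed; the sign-off gives no verdict. I gripped the bar at its centre, slid the window over the prong tips, lowered it, let go and backed the gripper clear.

- **Seat position:** the bar is within about 5 mm of my estimated seat in plan. Its top is at 0.165–0.166 m, where 0.167 m is expected.
- **Bar angle:** it lies within about 2° of the line across the prongs.
- **Level:** the front and back rim heights agree within 0.2 mm, and the floor fit slopes by about 2°.
- **Deep basket:** it is within about 2 mm of where it started.
- **Robot:** contact force is about 0 N, and nothing is being touched.

**Disagreements:**
- The two cameras placed the stand up to about 6 mm apart, so I aimed at the mean.
- In the last top view, the box outline of the bar (not its median position) took in foreign points, probably the stand, so I did not use it. The angle comes from the scene camera.

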